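Load dried slide racks into the loading carriage in worklist order

TASK

The four slide racks have drained dry in their dishes. Lift each one by its handle and stand it in the white pockets of the loading carriage, one rack to a pocket and in the same left-to-right order as they stand now, so that the run still matches the worklist. The slides are glass: keep the racks upright and lower each one gently until it sits on the floor of its pocket.

Things in the scene. Friction and masses are not known exactly. Their poses are not given: they have to be found in the camera images.
- rack_1: green slide rack full of glass slides, standing in dish_1 at the start: 36 mm wide (x), 100 long (y; 107 over the handle wires), 44 high, slides to 80; about 0.2 kg. Its wire handle has a grey grip bar above the slides, centred on the rack, 10 mm thick (x), 56 long (y), 98 to 118 mm above the underside; lift it by this bar. Origin: centre of the underside, z up
- rack_2: green slide rack full of glass slides, standing in dish_2 at the start: 36 mm wide (x), 100 long (y; 107 over the handle wires), 44 high, slides to 80; about 0.2 kg. Its wire handle has a grey grip bar above the slides, centred on the rack, 10 mm thick (x), 56 long (y), 98 to 118 mm above the underside; lift it by this bar. Origin: centre of the underside, z up
- rack_3: green slide rack full of glass slides, standing in dish_3 at the start: 36 mm wide (x), 100 long (y; 107 over the handle wires), 44 high, slides to 80; about 0.2 kg. Its wire handle has a grey grip bar above the slides, centred on the rack, 10 mm thick (x), 56 long (y), 98 to 118 mm above the underside; lift it by this bar. Origin: centre of the underside, z up
- rack_4: green slide rack full of glass slides, standing in dish_4 at the start: 36 mm wide (x), 100 long (y; 107 over the handle wires), 44 high, slides to 80; about 0.2 kg. Its wire handle has a grey grip bar above the slides, centred on the rack, 10 mm thick (x), 56 long (y), 98 to 118 mm above the underside; lift it by this bar. Origin: centre of the underside, z up
- dish_1: shallow grey drain dish, fixed, in which rack_1 stands at the start, its length along the dish; so it marks the place of rack_1 in the order. 127 mm (x) by 55 mm (y), rim 18 mm high, inside 122 x 50 mm; the rack rests on ribs 6 mm above the dish's underside. Origin: centre of the underside
- dish_2: shallow grey drain dish, fixed, in which rack_2 stands at the start, its length along the dish; so it marks the place of rack_2 in the order. 127 mm (x) by 55 mm (y), rim 18 mm high, inside 122 x 50 mm; the rack rests on ribs 6 mm above the dish's underside. Origin: centre of the underside
- dish_3: shallow grey drain dish, fixed, in which rack_3 stands at the start, its length along the dish; so it marks the place of rack_3 in the order. 127 mm (x) by 55 mm (y), rim 18 mm high, inside 122 x 50 mm; the rack rests on ribs 6 mm above the dish's underside. Origin: centre of the underside
- dish_4: shallow grey drain dish, fixed, in which rack_4 stands at the start, its length along the dish; so it marks the place of rack_4 in the order. 127 mm (x) by 55 mm (y), rim 18 mm high, inside 122 x 50 mm; the rack rests on ribs 6 mm above the dish's underside. Origin: centre of the underside
- drain_pan: flat steel pan with a 9 mm lip, 150 mm (x) by 312 mm (y), fixed, left or right of the carriage; the four dishes stand on it (3 mm up) in a row along its y, in any order, at about y = +120, +40, -40, -120 mm (left to right for the robot). Origin: centre of the underside; x points away from the robot within 0.25 rad, y to the robot's left
- carriage: loading carriage, fixed: steel plate 150 mm (x) by 312 mm (y) with four white pockets at y = +120, +40, -40, -120 mm (left to right for the robot), x = 0. Pocket inside 122 mm (x) by 50 mm (y): rack length along x, either way round; rim 46 mm up, a seated rack's underside 12 mm up. Origin: centre of the underside; x away from the robot within 0.25 rad, y to its left
Not all that is in view belongs to the job. What is shaped like the rack_3 but blue is not meant.

How it is judged:
By the outcome, as a careful person would: the job done as asked, in the order asked, and still so for the second after the job is handed in, with the robot touching nothing.
It also fails if it takes over 109 s, if anything falls off the work surface, if the arm or the gripper's body presses on something with over 40 N, if the wrist force passes 120 N, or if a joint passes its speed limit or range.

ROBOT

A 7-joint arm with a two-finger parallel gripper is mounted at the origin on a cart in front of the work surface, level with it; the furniture and walls round the work are solid. World frame = base frame: x ahead of the robot, y to its left, z up, the work surface at z = 0. Lengths are in m, angles in degrees, forces in N, time in s.
With the tool pointing down it reaches from about 0.425 to 0.875 m from the base axis. Payload 4.7 kg.
Tool frame: the origin (TCP) lies on the mounting face of the last link; the fingertips stand 182 mm ahead of it and the grasp point (between the pads) lies 164 mm ahead of it; z points along the fingers, x is the direction in which the jaws open and shut, and the axes are right-handed (so a half turn about z gives the same grasp; the last joint's range is limited). The gripper opens to 87 mm and grips with 3 to 60 N. Pads are 19 mm wide; open, the fingers measure 117 mm over their backs; the gripper's body (75 mm by 190 mm) begins 51 mm behind the grasp point.
Start: joints at [-68.978, 18.392, -4.016, 83.108, 1.295, 78.541, -3.26], TCP at [0.225, 0.61, 0.405] pointing down, gripper open.
Joint ranges: [-163.93, 163.93], [-17.29, 119.83], [-79.2, 71.16], [3.27, 140.29], [-89.18, 269.18], [5.43, 117.66], [-154.24, 154.24]. Speed limits (degrees/s): [147.25, 147.25, 180, 180, 180, 180, 180].

INTERFACE

Orientations are given as [roll, pitch, yaw] about the fixed x, y, z axes, in that order (R = Rz(yaw) Ry(pitch) Rx(roll)).
In Python, from cell import status, cams, env, outline_of, landmark_of gives the robot as it stands. The module is installed in compiled form; this text tells all that it offers.
- The arm moves only by the tool jog_arm, never from a script. Its argument "rows" is a list of rows, each a list of 7 numbers: the closure, from 0 (fully open) to 1 (shut), then the shift along the tool's x, y, z in m, then the turn, a rotation vector about the tool's x, y, z in degrees. A call has 1 to 12 rows; each row shifts and turns the commanded pose from where the row before left it, along the tool's axes as they then stand; what a row does not reach is not made up. A row lasts 1/12 s, in which the tool goes at most 41.7 mm and 7.16 degrees, less where a joint would pass 70% of its speed; a pose out of reach is approached as far as the arm can. A call with a gripper value outside its range is refused whole. The fingers move at their own pace and stop on an object; "grip_force" is the grip in N (left out, the last holds). Time passes only in rows, so rows that do not move let the fingers close. It gives the time, the measured TCP pose, the force and the opening at its end, in the units of the state.
- status.get_obs(): the state, without advancing time (a new reading comes with each control period).
- cams.read_camera(name): name is "scene" or "top" or "wrist"; returns (picture, depth): 400x640x3 uint8, red, green, blue; 400x640 float32, m along the optical axis (not along the pixel's ray), 0 where there is no reading.
- cams.camera_params(name): a dict with "vfov" (degrees; the focal length in pixels is half the picture's height over the tangent of half this angle, whatever the lens; pixels are square), "cx", "cy" (the principal point, pixels), "eye" and "attitude" of the camera in the world. Camera axes: x right, y up, looking along -z (the intrinsics and any distortion apply to the point x, -y, -z); pixel columns grow to the right and rows downward; lengths in m; the calibration is good to about 2 mm. A picture is of the moment at which its call begins: read the wrist's pose just before it. camera_params takes no time and is no camera call; for the wrist camera it gives the pose at the moment of the call.
- env.sign_off(): hands the job in, once; it reports no verdict.
Trained networks look in the newest picture that a camera, given by its name, has taken for a name from the list of things; names that differ only in an ending like _2 or _b are one class to them, and where a whole thing is asked for, a point or a joint stands for the part that bears it (a point fixed in the world has none). Each returns a list of dicts, best first, with "conf" (0 to 1); they miss things now and then, are a little off and sometimes report something else, mostly with a low value. They report only what shows in the picture. A call takes as long as a camera call. They do not tell look-alikes from the thing itself.
- outline_of(camera, name): "pixels" (400x640 bool, what is visible of it) and "box" ([left, top, right, bottom] in pixels, round what is visible of it).
- landmark_of(camera, name): "position" ([row, column] in pixels: a listed point, or the origin of a listed thing).
The state is a dict: "time_s": time; "qpos": joint angles; "joint_velocities": joint speeds; "effort": joint torques, N m; "tool_pos": TCP position; "tool_rot": TCP orientation; "force": force on the tool from outside, world axes, zero at the start; "wrist_torque": the same for the moment, N m; "grip_width": finger opening in m.
Only numpy, scipy, OpenCV 4.12 (cv2) and the standard library are available. Lean on these libraries where they do the work, as an engineer would, in place of code of your own. Each camera call takes 0.05 s, during which the arm holds its last target. There are 200 camera calls.

## Working session

There is one attempt and no reset: what is moved stays moved. The work goes in short steps, Python scripts to look and compute and a tool call to move; the robot and the scene stay as the last step left them, time stands still between calls to the robot, and variables do not carry over. Pictures are saved under pics/ and viewed, about 12 in all and at most 16, crops included, and the job is handed in when it is done.

Besides the shell and the picture viewer there is one more tool, called after "Emit:" by a JSON object that holds its "method" and its "body". jog_arm: Moves the arm, as the interface text tells. Its arguments: {"type":"object","properties":{"rows":{"type":"array"},"grip_force":{"type":"number"}},"required":["rows"]}

```bash
mkdir -p pics; python3 - <<'E'
from cell import status,cams
import cv2,numpy as np
print(status.get_obs())
for n in("scene","top"):
    p,d=cams.read_camera(n);print(n,cams.camera_params(n))
    cv2.imwrite(f"pics/{n}0.png",p[:,:,::-1])
    np.save(n+"_d.npy",d)
E
```

```text
{'time_s': 0.0, 'qpos': array([-68.97857201,  18.43939611,  -4.0142599 ,  83.17292395,
         1.29474187,  78.54019177,  -3.26090642]), 'joint_velocities': array([-0.0175488 ,  0.0943356 , -0.02517408,  0.02086843,  0.0655003 ,
       -0.04614699,  0.03629402]), 'effort': array([ 1.47764426e-04, -4.91292965e+01, -4.03563436e-01, -3.12526166e+01,
       -6.38159411e-02,  4.35472280e-02,  1.62308652e-04]), 'tool_pos': array([0.22456303, 0.60977067, 0.40367453]), 'tool_rot': array([1.79994227e+02, 1.07292365e-01, 6.97861078e+01]), 'force': array([-0.03353599,  0.58730244,  0.04660433]), 'wrist_torque': array([0.04020441, 0.01289018, 0.05012855]), 'grip_width': 0.0867820049710803}
scene {'vfov': 56.36768744915993, 'cx': 315.3710639494267, 'cy': 202.54196780434899, 'eye': array([-0.10249606, -0.96999165,  0.5786085 ]), 'attitude': array([ 63.7646385 ,   0.51783373, -31.31783946])}
top {'vfov': 43.32010343971494, 'cx': 319.8378045284569, 'cy': 197.25649046317812, 'eye': array([ 0.38850967, -0.02621286,  1.28846613]), 'attitude': array([  3.06548205,  -0.78003455, -88.60772798])}
```

View pics/scene0.png

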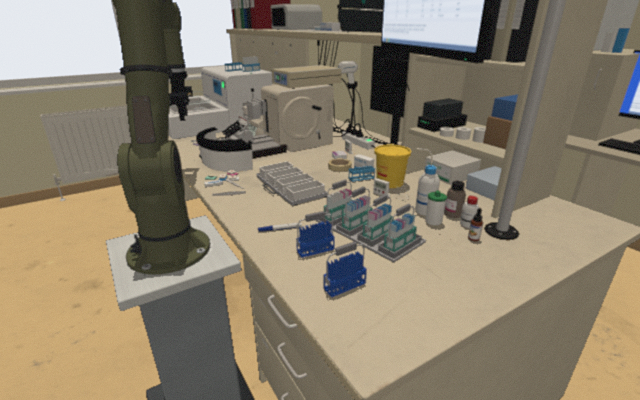

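View pics/top0.png

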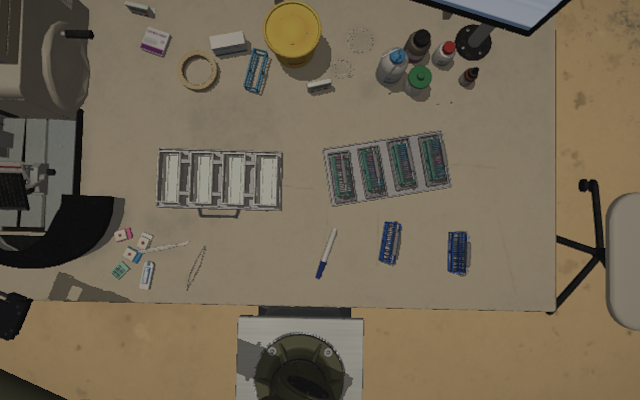

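The scene shows four green racks on the pan. In the top view they sit at about columns 340, 371, 402 and 433, rows 158–177. The look-alikes are the two blue racks at (390,243) and (457,252), and the blue objects near (257,72). The empty white carriage is at (220,180).

```bash
cat > h.py <<'E'
import numpy as np,cv2
from scipy.spatial.transform import Rotation as Ro
from cell import status,cams,env,outline_of,landmark_of
def world(n,d,P=None):
    P=P or cams.camera_params(n); f=200/np.tan(np.radians(P['vfov']/2))
    v,u=np.mgrid[:400,:640]
    c=np.stack([(u-P['cx'])/f*d,-(v-P['cy'])/f*d,-d],-1)
    return c@Ro.from_euler('xyz',P['attitude'],degrees=True).as_matrix().T+P['eye']
def rect(xy):
    (c,s,a)=cv2.minAreaRect((xy*1000).astype(np.float32)); return np.round(c,1),np.round(s,1),round(a,2)
E
python3 - <<'E'
from h import *
p,d=cams.read_camera("top"); W=world("top",d)
cv2.imwrite("pics/crop.png",cv2.resize(p[110:290,140:480,::-1],None,fx=2.3,fy=2.3,interpolation=cv2.INTER_CUBIC))
print('table z',np.median(W[270:290,330:350,2]))
for n in("carriage","drain_pan","rack_1","dish_1"):
    for o in outline_of("top",n):
        m=o["pixels"]&(d>0); w=W[m]
        print(n,round(o["conf"],2),o["box"],rect(w[:,:2]),np.round(np.percentile(w[:,2],[2,50,90,99]),3))
    print([(np.round(l["position"],1),round(l["conf"],2)) for l in landmark_of("top",n)])
# bars
m=((W[...,2]>.1)&(W[...,2]<.14)).astype(np.uint8); m[:120]=0;m[215:]=0;m[:,:315]=0;m[:,460:]=0
k,l,s,c=cv2.connectedComponentsWithStats(m)
for i in range(1,k):
    if s[i,4]>15:
        w=W[l==i]; print('bar',s[i],c[i].round(1),rect(w[:,:2]),np.median(w[:,2]).round(4),w.mean(0).round(4))
# carriage rim
m=((W[...,2]>.035)&(W[...,2]<.06)); m[:140]=0;m[220:]=0;m[:,:150]=0;m[:,290:]=0
w=W[m];print('rim',rect(w[:,:2]),np.median(w[:,2]))
m=((W[...,2]>-.01)&(W[...,2]<.025));m[:145]=0;m[212:]=0;m[:,:155]=0;m[:,285:]=0
E
```

```text
table z -0.00026150679233261087
carriage 0.64 [153.3, 146.5, 278.6, 215.3] (array([486.6, 214.6]), array([311.1, 171.9]), 89.82) [0.002 0.01  0.043 0.049]
[(array([177.3, 219.8]), 0.69)]
drain_pan 0.77 [322.9, 133.9, 451.6, 206.0] (array([ 537.8, -210.4]), array([150.2, 312.6]), 10.76) [-0.002  0.004  0.009  0.015]
[(array([168.4, 386. ]), 0.95)]
rack_1 0.94 [423.8, 139.1, 445.6, 180.2] (array([ 562.5, -330. ]), array([111. ,  47.9]), 12.27) [0.006 0.055 0.123 0.129]
rack_1 0.73 [363.2, 149.4, 379.0, 191.7] (array([ 530.9, -168.5]), array([111.3,  36.6]), 11.51) [0.008 0.056 0.126 0.129]
rack_1 0.67 [388.3, 139.8, 415.7, 186.9] (array([ 551.5, -254.4]), array([113.7,  53.1]), 13.02) [0.004 0.057 0.126 0.13 ]
rack_1 0.65 [334.2, 152.1, 350.1, 196.4] (array([513.9, -93.1]), array([109.2,  35.6]), 8.75) [0.008 0.07  0.126 0.13 ]
rack_1 0.61 [444.5, 232.3, 472.2, 276.1] (array([ 325.6, -396.4]), array([ 55.8, 109.8]), 88.77) [-0.002  0.04   0.115  0.12 ]
rack_1 0.57 [378.2, 222.5, 397.7, 263.8] (array([ 345.6, -222.3]), array([ 47.3, 107.9]), 81.67) [-0.003  0.042  0.117  0.121]
[(array(
[... 648 characters left out ...]
, 341.6]), 0.96), (array([163. , 401.7]), 0.92), (array([170.9, 368.6]), 0.85), (array([160.6, 433.5]), 0.58)]
bar [437 134  11  43 166] [442.7 154.6] (array([ 560.1, -325.7]), array([102.3,  10.7]), 11.16) 0.1239 [ 0.5585 -0.3254  0.1218]
bar [403 139  12  44 160] [409.3 159.8] (array([ 545.4, -247.8]), array([104.9,  10.9]), 11.77) 0.1254 [ 0.5441 -0.2472  0.1225]
bar [371 145   9  44 150] [375.6 166.4] (array([ 528.6, -168.7]), array([104.1,  10.4]), 12.08) 0.125 [ 0.5266 -0.1686  0.1226]
bar [340 151   7  44 143] [343.2 172.4] (array([512.4, -93.4]), array([103.4,  10.1]), 8.65) 0.1252 [ 0.5106 -0.0934  0.123 ]
rim (array([497.5, 216. ]), array([298. , 129.3]), 89.69) 0.04412241578607268
```

View pics/crop.png

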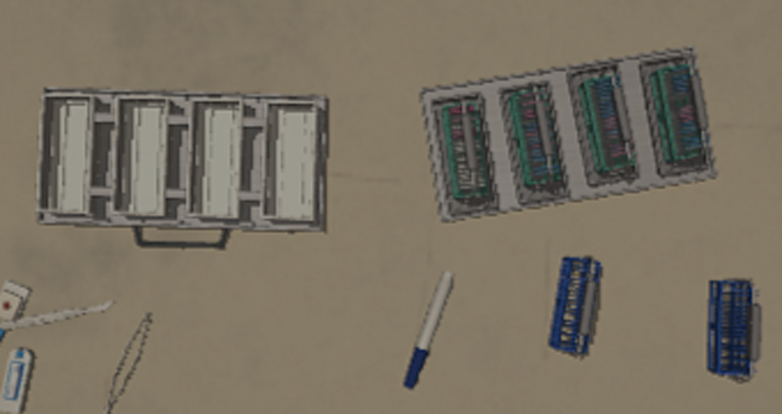

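The choice is clear in the crop: the four green racks on the pan. The bars measure 10 mm thick with tops at 0.125–0.13 m, as expected. I'll go to the leftmost rack first.

Emit:
{"method": "jog_arm", "body": {"rows": [[0, 0, 0, 0, 0, 0, -6.3], [0, 0, 0, 0, 0, 0, -6.3], [0, 0, 0, 0, 0, 0, -6.3], [0, 0, 0, 0, 0, 0, -6.3], [0, 0, 0, 0, 0, 0, -6.3], [0, -0.03, 0.024, 0, 0, 0, 0], [0, -0.03, 0.024, 0, 0, 0, 0], [0, -0.03, 0.024, 0, 0, 0, 0], [0, -0.03, 0.024, 0, 0, 0, 0], [0, -0.03, 0.024, 0, 0, 0, 0], [0, -0.03, 0.024, 0, 0, 0, 0]], "grip_force": 20}}

```text
time_s: 1.47
tool_pos: [0.4022, 0.4602, 0.4051]
tool_rot: [180.0, -0.0, 101.3]
force: [-0.5, 1.0, 0.6]
grip_width: 0.0869
```

Emit:
{"method": "jog_arm", "body": {"rows": [[0, -0.035, 0, 0, 0, 0, 0], [0, -0.035, 0, 0, 0, 0, 0], [0, -0.035, 0, 0, 0, 0, 0], [0, -0.035, 0, 0, 0, 0, 0], [0, -0.035, 0, 0, 0, 0, 0], [0, -0.035, 0, 0, 0, 0, 0], [0, -0.035, 0, 0, 0, 0, 0], [0, -0.035, 0, 0, 0, 0, 0]]}}

```text
time_s: 2.13
tool_pos: [0.4558, 0.1853, 0.4051]
tool_rot: [180.0, -0.0, 101.3]
force: [0.9, 0.1, 0.3]
grip_width: 0.0869
```

```bash
python3 - <<'E'
from h import *
P=cams.camera_params("wrist");p,d=cams.read_camera("wrist"); W=world("wrist",d,P); print(P,status.get_obs()['qpos'].round(1))
cv2.imwrite("pics/wr0.png",p[:,:,::-1])
z=W[...,2]
R=(W[...,0]>.4)&(W[...,0]<.59)&(W[...,1]>.04)&(W[...,1]<.39)&(d>0)
m=R&(z>.04)&(z<.055);print('rim',rect(W[m][:,:2]),np.median(z[m]))
m=(R&(z>.006)&(z<.022)).astype(np.uint8)
k,l,s,c=cv2.connectedComponentsWithStats(cv2.erode(m,np.ones((3,3))))
for i in range(1,k):
    if s[i,4]>300: w=W[l==i];print(s[i],rect(w[:,:2]),np.median(w[:,2]).round(4))
E
```

```text
{'vfov': 61.92263869908787, 'cx': 327.7711430746367, 'cy': 200.22988091748337, 'eye': array([0.37899092, 0.17050222, 0.38582968]), 'attitude': array([-1.64992827e+01,  4.75207497e-02,  1.01289759e+02])} [-34.8  -1.2  10.3 105.4   0.5  75.9  76.1]
rim (array([496.1, 215. ]), array([296.9, 129.2]), 89.72) 0.04593911073610202
[220 121 168  36 944] (array([418.8, 151.5]), array([ 33.1, 181.5]), 2.57) 0.0135
[385 136  68  37 365] (array([417.6, 285.3]), array([79.7, 31.8]), 89.3) 0.0137
[ 217  141   51  104 3662] (array([499.4,  91.8]), array([116.6,  44.8]), 0.16) 0.0102
[ 284  156   59  101 3832] (array([500.1, 175.4]), array([ 49.1, 116.4]), 89.72) 0.0101
[ 353  171   60   99 3248] (array([500.3, 259.4]), array([ 42.9, 116.4]), 89.46) 0.0101
[ 434  186   47   78 1978] (array([488.5, 343.8]), array([35.1, 92.4]), 89.68) 0.01
```

View pics/wr0.png

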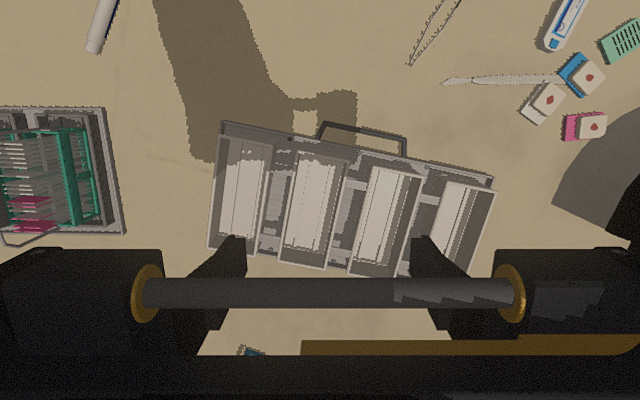

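Wrist view confirms the carriage: its rim is centred at about (0.4965, 0.2155) with yaw −0.3° and the four empty pockets sit at columns 240–465. The pan's first rack is at left.

Emit:
{"method": "jog_arm", "body": {"rows": [[0, -0.0356, 0, 0, 0, 0, 0], [0, -0.0356, 0, 0, 0, 0, 0], [0, -0.0356, 0, 0, 0, 0, 0], [0, -0.0356, 0, 0, 0, 0, 0], [0, -0.0356, 0, 0, 0, 0, 0], [0, -0.0356, 0, 0, 0, 0, 0], [0, -0.0356, 0, 0, 0, 0, 0], [0, -0.0356, 0, 0, 0, 0, 0], [0, 0, 0, 0, 0, 0, 0], [0, 0, 0, 0, 0, 0, 0]]}}

```text
time_s: 3.02
tool_pos: [0.5115, -0.0944, 0.4049]
tool_rot: [180.0, 0.0, 101.0]
force: [0.3, 1.5, 0.1]
grip_width: 0.0869
```

```bash
cat > bars.py <<'E'
from h import *
import sys
o=status.get_obs();P=cams.camera_params("wrist");p,d=cams.read_camera("wrist"); W=world("wrist",d,P)
cv2.imwrite(sys.argv[1],p[:,:,::-1]); print(o['time_s'],o['tool_pos'].round(4),o['tool_rot'].round(2))
z=W[...,2]; x=W[...,0];y=W[...,1]
m=((d>0)&(z>.118)&(z<.14)&(x>.4)&(x<.66)&(y<0.4)&(y>-.42)).astype(np.uint8)
k,l,s,c=cv2.connectedComponentsWithStats(m)
for i in range(1,k):
    if s[i,4]>60:
        w=W[l==i];r=rect(w[:,:2]);print(s[i],r,np.median(w[:,2]).round(4))
E
python3 bars.py pics/wr1.png
```

```text
3.0167 [ 0.5115 -0.0944  0.4049] [1.7999e+02 2.0000e-02 1.0100e+02]
[ 123  163   29   74 1154] (array([ 541.3, -248.2]), array([60.9, 10.9]), 12.84) 0.127
[  23  164   35   71 1372] (array([ 556.9, -326.2]), array([60.1, 11.6]), 10.6) 0.1266
[226 165  19  70 957] (array([ 525.7, -169.3]), array([57.6, 10.7]), 10.94) 0.1273
[322 164  15  69 819] (array([509.5, -94. ]), array([55.8, 10.5]), 8.95) 0.1273
```

View pics/wr1.png

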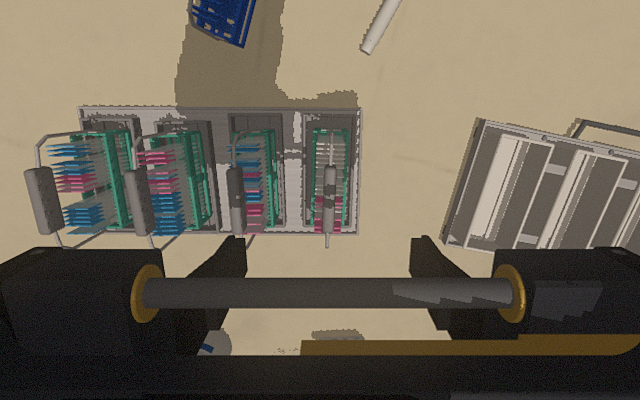

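All four bars are measured cleanly from the wrist view: 56–60 × 11 mm, tops at 0.127. Rack A (column 330) is between the jaws, so I'll descend and grip.

Emit:
{"method": "jog_arm", "body": {"rows": [[0, 0, -0.002, 0.02, 0, 0, 2], [0, 0, 0, 0.025, 0, 0, 0], [0, 0, 0, 0.025, 0, 0, 0], [0, 0, 0, 0.025, 0, 0, 0], [0, 0, 0, 0.017, 0, 0, 0], [0, 0, 0, 0.008, 0, 0, 0], [0, 0, 0, 0.004, 0, 0, 0], [0.5, 0, 0, 0, 0, 0, 0], [1, 0, 0, 0, 0, 0, 0], [1, 0, 0, 0, 0, 0, 0], [1, 0, 0, 0, 0, 0, 0], [1, 0, 0, 0, 0, 0, 0]], "grip_force": 25}}

```text
time_s: 4.07
tool_pos: [0.51, -0.0927, 0.2816]
tool_rot: [179.9, 0.0, 99.3]
force: [0.2, 0.7, -0.2]
grip_width: 0.0613
```

Emit:
{"method": "jog_arm", "body": {"rows": [[1, 0, 0, 0, 0, 0, 0], [1, 0, 0, 0, 0, 0, 0], [1, 0, 0, 0, 0, 0, 0]]}}

```text
time_s: 4.32
tool_pos: [0.5097, -0.0927, 0.2809]
tool_rot: [180.0, -0.0, 99.3]
force: [-0.5, -1.0, 0.4]
grip_width: 0.0414
```

Emit:
{"method": "jog_arm", "body": {"rows": [[1, 0, 0, 0, 0, 0, 0], [1, 0, 0, 0, 0, 0, 0], [1, 0, 0, 0, 0, 0, 0], [1, 0, 0, 0, 0, 0, 0], [1, 0, 0, 0, 0, 0, 0], [1, 0, 0, 0, 0, 0, 0], [1, 0, 0, 0, 0, 0, 0], [1, 0, 0, -0.003, 0, 0, 0], [1, 0, 0, -0.006, 0, 0, 0], [1, 0, 0, -0.01, 0, 0, 0], [1, 0, 0, -0.01, 0, 0, 0]]}}

```text
time_s: 5.23
tool_pos: [0.5096, -0.0926, 0.3106]
tool_rot: [-180.0, -0.0, 99.3]
force: [-0.2, -0.1, -1.0]
grip_width: 0.0098
```

Gripped on a 10 mm bar. Next: lift, turn, and carry to the leftmost pocket.

Emit:
{"method": "jog_arm", "body": {"rows": [[1, 0, 0, -0.016, 0, 0, 0], [1, 0, 0, -0.02, 0, 0, 0], [1, 0, 0, -0.016, 0, 0, 0], [1, 0, 0, -0.009, 0, 0, 1.6], [1, 0, 0, 0, 0, 0, 4], [1, 0, 0, 0, 0, 0, 4], [1, 0.01, 0, 0, 0, 0, 0], [1, 0.018, 0, 0, 0, 0, 0], [1, 0.028, 0, 0, 0, 0, 0], [1, 0.034, -0.005, 0, 0, 0, 0], [1, 0.034, -0.005, 0, 0, 0, 0], [1, 0.034, -0.0047, 0, 0, 0, 0]]}}

```text
time_s: 6.23
tool_pos: [0.4951, 0.0676, 0.3715]
tool_rot: [180.0, -0.0, 89.8]
force: [1.1, -0.3, -1.5]
grip_width: 0.0095
```

Emit:
{"method": "jog_arm", "body": {"rows": [[1, 0.034, 0, 0, 0, 0, 0], [1, 0.034, 0, 0, 0, 0, 0], [1, 0.034, 0, 0, 0, 0, 0], [1, 0.034, 0, 0, 0, 0, 0], [1, 0.034, 0, 0, 0, 0, 0], [1, 0.034, 0, 0, 0, 0, 0], [1, 0.03, 0, 0, 0, 0, 0], [1, 0.02, 0, 0, 0, 0, 0], [1, 0.012, 0, 0, 0, 0, 0], [1, 0.004, 0, 0, 0, 0, 0], [1, 0, 0, 0, 0, 0, 0], [1, 0, 0, 0, 0, 0, 0]]}}

```text
time_s: 7.23
tool_pos: [0.4977, 0.334, 0.3709]
tool_rot: [180.0, 0.1, 89.6]
force: [0.4, -0.5, -2.1]
grip_width: 0.0096
```

```bash
python3 bars.py pics/wr2.png
```

```text
7.2333 [0.4977 0.334  0.3709] [1.7999e+02 7.0000e-02 8.9620e+01]
[312 143  43   8 109] (array([447.2, 337.7]), array([27.2,  2.8]), 82.78) 0.1322
[304 155  21  10 109] (array([457. , 324.5]), array([13.6,  4.9]), 73.71) 0.1317
[331 157  16   6  83] (array([456.6, 341.3]), array([10. ,  0.5]), 89.52) 0.1306
```

View pics/wr2.png

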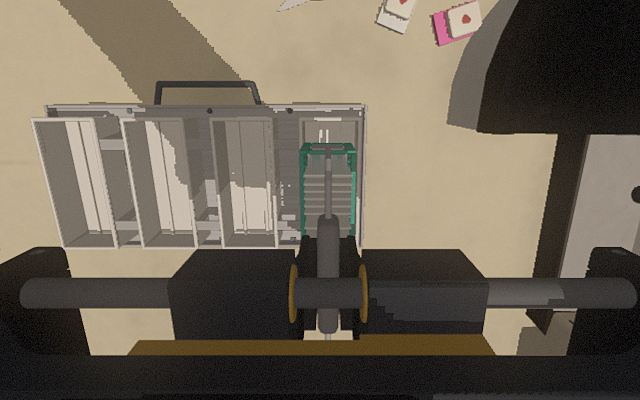

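Rack A is held level and upright over pocket 1 (rack column 328, pocket 302–360). Lowering.

Emit:
{"method": "jog_arm", "body": {"rows": [[1, 0.0015, 0, 0.008, 0, 0, 0], [1, 0, 0, 0.014, 0, 0, 0], [1, 0, 0, 0.014, 0, 0, 0], [1, 0, 0, 0.012, 0, 0, 0], [1, 0, 0, 0.01, 0, 0, 0], [1, 0, 0, 0.008, 0, 0, 0], [1, 0, 0, 0.007, 0, 0, 0], [1, 0, 0, 0.005, 0, 0, 0], [1, 0, 0, 0.003, 0, 0, 0], [1, 0, 0, 0.002, 0, 0, 0], [1, 0, 0, 0.001, 0, 0, 0], [1, 0, 0, 0.001, 0, 0, 0]]}}

```text
time_s: 8.28
tool_pos: [0.4974, 0.3371, 0.2861]
tool_rot: [180.0, -0.0, 89.7]
force: [-0.4, -0.1, -2.0]
grip_width: 0.0096
```

Emit:
{"method": "jog_arm", "body": {"rows": [[1, 0, 0, 0.001, 0, 0, 0], [1, 0, 0, 0.001, 0, 0, 0], [1, 0, 0, 0, 0, 0, 0], [1, 0, 0, 0, 0, 0, 0]]}}

```text
time_s: 8.62
tool_pos: [0.4973, 0.337, 0.2839]
tool_rot: [180.0, -0.0, 89.7]
force: [-0.3, 0.6, -2.1]
grip_width: 0.0098
```

Emit:
{"method": "jog_arm", "body": {"rows": [[1, 0, 0, 0.0007, 0, 0, 0], [1, 0, 0, 0.0007, 0, 0, 0], [1, 0, 0, 0, 0, 0, 0], [1, 0, 0, 0, 0, 0, 0]]}}

```text
time_s: 8.95
tool_pos: [0.4974, 0.3371, 0.2837]
tool_rot: [180.0, -0.1, 89.7]
force: [-1.1, -1.1, 5.8]
grip_width: 0.0097
```

Seated: contact came at the expected height. Release, then go to rack B (0.5257, −0.1693).

Emit:
{"method": "jog_arm", "body": {"rows": [[0.85, 0, 0, 0, 0, 0, 0], [0.7, 0, 0, 0, 0, 0, 0], [0.5, 0, 0, 0, 0, 0, 0], [0.5, 0, 0, 0, 0, 0, 0], [0.5, 0, 0, 0, 0, 0, 0], [0.5, 0, 0, 0, 0, 0, 0], [0.5, 0, 0, -0.01, 0, 0, 0], [0.5, 0, 0, -0.03, 0, 0, 0], [0.5, 0, 0, -0.035, 0, 0, 0]]}}

```text
time_s: 9.7
tool_pos: [0.4966, 0.3365, 0.3564]
tool_rot: [-179.8, 0.2, 89.7]
force: [0.2, -0.0, 0.4]
grip_width: 0.0431
```

```bash
python3 bars.py pics/wr3.png
```

```text
9.7 [0.4966 0.3365 0.3564] [-179.77    0.18   89.69]
[ 321  159   16  119 1372] (array([497.1, 336.4]), array([10.6, 87.3]), 89.52) 0.1302
```

View pics/wr3.png

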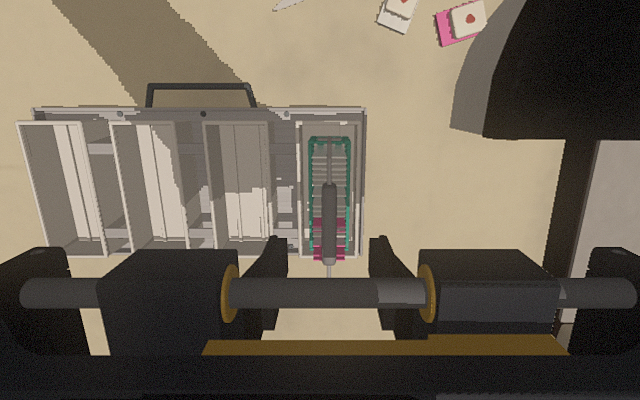

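Rack A stands in pocket 1 with its bar top at 0.130, as it should be when seated. On to rack B.

Emit:
{"method": "jog_arm", "body": {"rows": [[0.5, -0.02, 0.001, 0, 0, 0, 0], [0.5, -0.036, 0.003, 0, 0, 0, 0], [0.5, -0.036, 0.003, 0, 0, 0, 0], [0.5, -0.036, 0.003, 0, 0, 0, 0], [0.5, -0.036, 0.003, 0, 0, 0, 0], [0.5, -0.036, 0.003, 0, 0, 0, 0], [0.5, -0.036, 0.003, 0, 0, 0, 0], [0.5, -0.036, 0.003, 0, 0, 0, 0], [0.5, -0.036, 0.003, 0, 0, 0, 0], [0.5, -0.036, 0.003, 0, 0, 0, 0], [0.5, -0.036, 0.003, 0, 0, 0, 0], [0.5, -0.036, 0, 0, 0, 0, 0]]}}

```text
time_s: 10.75
tool_pos: [0.5262, -0.081, 0.3584]
tool_rot: [179.9, -0.0, 89.7]
force: [1.1, 0.8, -0.1]
grip_width: 0.0434
```

Emit:
{"method": "jog_arm", "body": {"rows": [[0.5, -0.036, 0, 0, 0, 0, 0], [0.5, -0.036, 0, 0, 0, 0, 0], [0.5, -0.018, 0, 0, 0, 0, 0], [0.5, 0, 0, 0, 0, 0, -5.6], [0.5, 0, 0, 0, 0, 0, -5.7], [0.5, 0, 0, 0, 0, 0, 0], [0.5, 0, 0, 0, 0, 0, 0], [0.5, 0, 0, 0, 0, 0, 0]]}}

```text
time_s: 11.42
tool_pos: [0.5256, -0.1689, 0.3577]
tool_rot: [180.0, -0.0, 100.9]
force: [0.8, 0.4, -0.7]
grip_width: 0.0435
```

```bash
python3 bars.py pics/wr4.png
```

```text
11.4167 [ 0.5256 -0.1689  0.3577] [179.96  -0.   100.88]
[ 319  178   16   83 1155] (array([ 525.4, -169.6]), array([57. , 10.5]), 11.24) 0.1274
[  76  180   36   82 1766] (array([ 558. , -325.9]), array([59. , 11.1]), 9.63) 0.1268
[ 196  181   27   68 1184] (array([ 539.1, -248.9]), array([49.6, 10.8]), 13.11) 0.1271
```

Emit:
{"method": "jog_arm", "body": {"rows": [[0.5, 0, 0, 0.022, 0, 0, -0.3], [0.5, 0, 0, 0.024, 0, 0, 0], [0.5, 0, 0, 0.018, 0, 0, 0], [0.5, 0, 0, 0.008, 0, 0, 0], [0.5, 0, 0, 0.0047, 0, 0, 0], [0.8, 0, 0, 0, 0, 0, 0], [1, 0, 0, 0, 0, 0, 0], [1, 0, 0, 0, 0, 0, 0], [1, 0, 0, 0, 0, 0, 0], [1, 0, 0, 0, 0, 0, 0], [1, 0, 0, 0, 0, 0, 0], [1, 0, 0, 0, 0, 0, 0]]}}

```text
time_s: 12.47
tool_pos: [0.5257, -0.1693, 0.2812]
tool_rot: [179.9, 0.0, 101.3]
force: [0.0, -0.9, 1.9]
grip_width: 0.0098
```

Emit:
{"method": "jog_arm", "body": {"rows": [[1, 0, 0, 0, 0, 0, 0], [1, 0, 0, -0.003, 0, 0, 0], [1, 0, 0, -0.008, 0, 0, 0], [1, 0, 0, -0.014, 0, 0, 0], [1, 0, 0, -0.018, 0, 0, 0], [1, 0, 0, -0.02, 0, 0, 0], [1, 0, 0, -0.016, 0, 0, 0], [1, 0, 0, -0.008, 0, 0, 0], [1, 0, 0, -0.003, 0, 0, 0], [1, 0, 0, 0, 0, 0, 0]]}}

```text
time_s: 13.3
tool_pos: [0.5255, -0.1692, 0.371]
tool_rot: [180.0, 0.0, 101.3]
force: [-0.7, 0.2, -1.9]
grip_width: 0.01
```

Emit:
{"method": "jog_arm", "body": {"rows": [[1, 0, 0, 0, 0, 0, 3.6], [1, 0, 0, 0, 0, 0, 4], [1, 0, 0, 0, 0, 0, 4], [1, 0.01, 0, 0, 0, 0, 0], [1, 0.018, -0.001, 0, 0, 0, 0], [1, 0.028, -0.002, 0, 0, 0, 0], [1, 0.034, -0.0035, 0, 0, 0, 0], [1, 0.034, -0.0035, 0, 0, 0, 0], [1, 0.034, -0.0035, 0, 0, 0, 0], [1, 0.034, -0.0035, 0, 0, 0, 0], [1, 0.034, -0.0035, 0, 0, 0, 0], [1, 0.034, -0.0035, 0, 0, 0, 0]]}}

```text
time_s: 14.3
tool_pos: [0.5018, 0.0933, 0.3698]
tool_rot: [-179.9, 0.0, 89.8]
force: [0.3, 0.2, -1.9]
grip_width: 0.0098
```

Emit:
{"method": "jog_arm", "body": {"rows": [[1, 0.034, -0.0035, 0, 0, 0, 0], [1, 0.034, -0.0035, 0, 0, 0, 0], [1, 0.034, 0, 0, 0, 0, 0], [1, 0.03, 0, 0, 0, 0, 0], [1, 0.02, 0, 0, 0, 0, 0], [1, 0.0096, 0, 0, 0, 0, 0], [1, 0.003, 0, 0, 0, 0, 0], [1, 0, 0, 0, 0, 0, 0], [1, 0, 0, 0, 0, 0, 0], [1, 0, 0, 0, 0, 0, 0]]}}

```text
time_s: 15.13
tool_pos: [0.4973, 0.2536, 0.3706]
tool_rot: [-180.0, 0.0, 89.5]
force: [-0.4, -0.5, -1.7]
grip_width: 0.0097
```

Emit:
{"method": "jog_arm", "body": {"rows": [[1, 0.0005, 0, 0.008, 0, 0, 0], [1, 0, 0, 0.014, 0, 0, 0], [1, 0, 0, 0.014, 0, 0, 0], [1, 0, 0, 0.012, 0, 0, 0], [1, 0, 0, 0.01, 0, 0, 0], [1, 0, 0, 0.008, 0, 0, 0], [1, 0, 0, 0.007, 0, 0, 0], [1, 0, 0, 0.005, 0, 0, 0], [1, 0, 0, 0.004, 0, 0, 0], [1, 0, 0, 0.002, 0, 0, 0], [1, 0, 0, 0.002, 0, 0, 0], [1, 0, 0, 0.001, 0, 0, 0]]}}

```text
time_s: 16.13
tool_pos: [0.497, 0.2562, 0.2841]
tool_rot: [180.0, -0.0, 89.7]
force: [-2.0, -0.4, 4.3]
grip_width: 0.0099
```

Emit:
{"method": "jog_arm", "body": {"rows": [[1, 0, 0, 0.0007, 0, 0, 0], [1, 0, 0, 0.0007, 0, 0, 0], [1, 0, 0, 0, 0, 0, 0], [1, 0, 0, 0, 0, 0, 0]]}}

```text
time_s: 16.47
tool_pos: [0.497, 0.2562, 0.2841]
tool_rot: [179.9, -0.1, 89.7]
force: [-4.2, -1.4, 6.7]
grip_width: 0.01
```

Emit:
{"method": "jog_arm", "body": {"rows": [[0.85, 0, 0, 0, 0, 0, 0], [0.7, 0, 0, 0, 0, 0, 0], [0.5, 0, 0, 0, 0, 0, 0], [0.5, 0, 0, 0, 0, 0, 0], [0.5, 0, 0, 0, 0, 0, 0], [0.5, 0, 0, 0, 0, 0, 0], [0.5, 0, 0, -0.01, 0, 0, 0], [0.5, 0, 0, -0.03, 0, 0, 0], [0.5, 0, 0, -0.035, 0, 0, 0], [0.5, 0, 0, 0, 0, 0, 0]]}}

```text
time_s: 17.3
tool_pos: [0.4987, 0.2569, 0.365]
tool_rot: [179.4, -0.4, 89.7]
force: [1.3, 1.5, 0.7]
grip_width: 0.0431
```

```bash
python3 bars.py pics/wr5.png
```

```text
17.3 [0.4987 0.2569 0.365 ] [179.42  -0.36  89.68]
[ 317  147   15  120 1316] (array([497.3, 255.8]), array([10., 90.]), 89.72) 0.1302
[ 426  147   26  102 1522] (array([489., 336.]), array([72.4, 11. ]), 0.15) 0.1297
```

Emit:
{"method": "jog_arm", "body": {"rows": [[0.5, -0.02, 0.0038, 0, 0, 0, 0], [0.5, -0.036, 0.0038, 0, 0, 0, 0], [0.5, -0.036, 0.0038, 0, 0, 0, 0], [0.5, -0.036, 0.0038, 0, 0, 0, 0], [0.5, -0.036, 0.0038, 0, 0, 0, 0], [0.5, -0.036, 0.0038, 0, 0, 0, 0], [0.5, -0.036, 0.0038, 0, 0, 0, 0], [0.5, -0.036, 0.0038, 0, 0, 0, 0], [0.5, -0.036, 0.0038, 0, 0, 0, 0], [0.5, -0.036, 0.0038, 0, 0, 0, 0], [0.5, -0.036, 0.0038, 0, 0, 0, 0], [0.5, -0.036, 0.0038, 0, 0, 0, 0]]}}

```text
time_s: 18.35
tool_pos: [0.5398, -0.1619, 0.357]
tool_rot: [-180.0, -0.0, 89.7]
force: [-0.0, -0.4, 0.5]
grip_width: 0.0435
```

Emit:
{"method": "jog_arm", "body": {"rows": [[0.5, -0.036, 0, 0, 0, 0, 0], [0.5, -0.036, 0, 0, 0, 0, 0], [0.5, -0.0168, 0, 0, 0, 0, 0], [0.5, 0, 0, 0, 0, 0, -6.5], [0.5, 0, 0, 0, 0, 0, -6.6], [0.5, 0, 0, 0, 0, 0, 0], [0.5, 0, 0, 0, 0, 0, 0], [0.5, 0, 0, 0, 0, 0, 0]]}}

```text
time_s: 19.02
tool_pos: [0.5397, -0.2486, 0.357]
tool_rot: [-180.0, -0.0, 102.7]
force: [0.6, 0.8, -0.2]
grip_width: 0.0436
```

```bash
python3 bars.py pics/wr6.png
```

```text
19.0167 [ 0.5397 -0.2486  0.357 ] [-1.7998e+02 -2.0000e-02  1.0266e+02]
[ 199  177   23   72 1228] (array([ 553.1, -327.4]), array([51.5, 11.2]), 9.91) 0.1272
[ 319  185   16   81 1157] (array([ 543.4, -248.4]), array([56.1, 10.3]), 12.3) 0.1274
```

B is seated (bar top 0.130 at y=0.256). C's bar is 3.6 mm further out than the tool, so I'll correct for that.

Emit:
{"method": "jog_arm", "body": {"rows": [[0.5, 0, 0.0036, 0.022, 0, 0, 0.4], [0.5, 0, 0, 0.024, 0, 0, 0], [0.5, 0, 0, 0.018, 0, 0, 0], [0.5, 0, 0, 0.008, 0, 0, 0], [0.5, 0, 0, 0.004, 0, 0, 0], [0.8, 0, 0, 0, 0, 0, 0], [1, 0, 0, 0, 0, 0, 0], [1, 0, 0, 0, 0, 0, 0], [1, 0, 0, 0, 0, 0, 0], [1, 0, 0, 0, 0, 0, 0], [1, 0, 0, 0, 0, 0, 0], [1, 0, 0, 0, 0, 0, 0]]}}

```text
time_s: 20.07
tool_pos: [0.5433, -0.2484, 0.2818]
tool_rot: [179.9, 0.0, 102.4]
force: [-0.2, 0.5, 2.1]
grip_width: 0.0097
```

Emit:
{"method": "jog_arm", "body": {"rows": [[1, 0, 0, 0, 0, 0, 0], [1, 0, 0, -0.003, 0, 0, 0], [1, 0, 0, -0.008, 0, 0, 0], [1, 0, 0, -0.014, 0, 0, 0], [1, 0, 0, -0.018, 0, 0, 0], [1, 0, 0, -0.02, 0, 0, 0], [1, 0, 0, -0.016, 0, 0, 0], [1, 0, 0, -0.008, 0, 0, 0], [1, 0, 0, -0.003, 0, 0, 0], [1, 0, 0, 0, 0, 0, 0]]}}

```text
time_s: 20.9
tool_pos: [0.5432, -0.2482, 0.3717]
tool_rot: [180.0, 0.0, 102.4]
force: [0.0, 0.9, -2.6]
grip_width: 0.0099
```

Emit:
{"method": "jog_arm", "body": {"rows": [[1, 0, 0, 0, 0, 0, 4.2], [1, 0, 0, 0, 0, 0, 4.3], [1, 0, 0, 0, 0, 0, 4.2], [1, 0.01, -0.001, 0, 0, 0, 0], [1, 0.018, -0.002, 0, 0, 0, 0], [1, 0.028, -0.003, 0, 0, 0, 0], [1, 0.034, -0.0048, 0, 0, 0, 0], [1, 0.034, -0.0048, 0, 0, 0, 0], [1, 0.034, -0.0048, 0, 0, 0, 0], [1, 0.034, -0.0048, 0, 0, 0, 0], [1, 0.034, -0.0048, 0, 0, 0, 0], [1, 0.034, -0.0048, 0, 0, 0, 0]]}}

```text
time_s: 21.9
tool_pos: [0.5086, 0.0143, 0.3704]
tool_rot: [-179.9, -0.0, 89.9]
force: [0.6, 0.6, -1.9]
grip_width: 0.0102
```

Emit:
{"method": "jog_arm", "body": {"rows": [[1, 0.034, -0.0048, 0, 0, 0, 0], [1, 0.034, -0.0048, 0, 0, 0, 0], [1, 0.034, -0.0048, 0, 0, 0, 0], [1, 0.03, 0, 0, 0, 0, 0], [1, 0.02, 0, 0, 0, 0, 0], [1, 0.0085, 0, 0, 0, 0, 0], [1, 0.003, 0, 0, 0, 0, 0], [1, 0, 0, 0, 0, 0, 0], [1, 0, 0, 0, 0, 0, 0], [1, 0, 0, 0, 0, 0, 0]]}}

```text
time_s: 22.73
tool_pos: [0.4966, 0.1736, 0.3712]
tool_rot: [-180.0, 0.0, 89.5]
force: [-0.5, -0.2, -2.3]
grip_width: 0.0094
```

Emit:
{"method": "jog_arm", "body": {"rows": [[1, 0.0003, 0, 0.008, 0, 0, 0], [1, 0, 0, 0.014, 0, 0, 0], [1, 0, 0, 0.014, 0, 0, 0], [1, 0, 0, 0.012, 0, 0, 0], [1, 0, 0, 0.01, 0, 0, 0], [1, 0, 0, 0.008, 0, 0, 0], [1, 0, 0, 0.007, 0, 0, 0], [1, 0, 0, 0.005, 0, 0, 0], [1, 0, 0, 0.004, 0, 0, 0], [1, 0, 0, 0.002, 0, 0, 0], [1, 0, 0, 0.0015, 0, 0, 0], [1, 0, 0, 0.001, 0, 0, 0]]}}

```text
time_s: 23.73
tool_pos: [0.4965, 0.1759, 0.285]
tool_rot: [180.0, -0.0, 89.7]
force: [-0.8, 0.6, -1.9]
grip_width: 0.0095
```

Emit:
{"method": "jog_arm", "body": {"rows": [[1, 0, 0, 0.0007, 0, 0, 0], [1, 0, 0, 0, 0, 0, 0], [1, 0, 0, 0, 0, 0, 0]]}}

```text
time_s: 23.98
tool_pos: [0.4965, 0.1759, 0.2848]
tool_rot: [180.0, -0.0, 89.7]
force: [-1.2, -0.8, 1.8]
grip_width: 0.0096
```

Emit:
{"method": "jog_arm", "body": {"rows": [[0.85, 0, 0, 0, 0, 0, 0], [0.7, 0, 0, 0, 0, 0, 0], [0.5, 0, 0, 0, 0, 0, 0], [0.5, 0, 0, 0, 0, 0, 0], [0.5, 0, 0, 0, 0, 0, 0], [0.5, 0, 0, 0, 0, 0, 0], [0.5, 0, 0, -0.01, 0, 0, 0], [0.5, 0, 0, -0.03, 0, 0, 0], [0.5, 0, 0, -0.033, 0, 0, 0], [0.5, 0, 0, 0, 0, 0, 0]]}}

```text
time_s: 24.82
tool_pos: [0.4983, 0.1764, 0.3643]
tool_rot: [179.4, -0.3, 89.7]
force: [1.8, -0.3, 0.7]
grip_width: 0.0429
```

```bash
python3 bars.py pics/wr7.png
```

```text
24.8167 [0.4983 0.1764 0.3643] [179.41  -0.28  89.67]
[ 318  148   15  119 1328] (array([496.9, 175.8]), array([10. , 88.9]), 89.76) 0.1302
[ 427  148   26  101 1512] (array([488.5, 255.7]), array([10.8, 71.2]), 89.07) 0.1297
[ 536  148   38  117 2075] (array([497. , 335.6]), array([11.4, 87.2]), 88.99) 0.1285
```

Emit:
{"method": "jog_arm", "body": {"rows": [[0.5, -0.02, 0.0054, 0, 0, 0, 0], [0.5, -0.036, 0.0054, 0, 0, 0, 0], [0.5, -0.036, 0.0054, 0, 0, 0, 0], [0.5, -0.036, 0.0054, 0, 0, 0, 0], [0.5, -0.036, 0.0054, 0, 0, 0, 0], [0.5, -0.036, 0.0054, 0, 0, 0, 0], [0.5, -0.036, 0.0054, 0, 0, 0, 0], [0.5, -0.036, 0.0054, 0, 0, 0, 0], [0.5, -0.036, 0.0054, 0, 0, 0, 0], [0.5, -0.036, 0.0054, 0, 0, 0, 0], [0.5, -0.036, 0.0054, 0, 0, 0, 0], [0.5, -0.036, 0.0054, 0, 0, 0, 0]]}}

```text
time_s: 25.87
tool_pos: [0.5586, -0.242, 0.3567]
tool_rot: [-180.0, -0.0, 89.7]
force: [0.9, -0.1, -0.1]
grip_width: 0.0435
```

Emit:
{"method": "jog_arm", "body": {"rows": [[0.5, -0.036, 0, 0, 0, 0, 0], [0.5, -0.03, 0, 0, 0, 0, 0], [0.5, -0.0197, 0, 0, 0, 0, 0], [0.5, 0, 0, 0, 0, 0, -5.2], [0.5, 0, 0, 0, 0, 0, -5.2], [0.5, 0, 0, 0, 0, 0, 0], [0.5, 0, 0, 0, 0, 0, 0], [0.5, 0, 0, 0, 0, 0, 0]]}}

```text
time_s: 26.53
tool_pos: [0.5584, -0.3258, 0.3568]
tool_rot: [-180.0, -0.0, 100.0]
force: [0.4, -0.0, -0.4]
grip_width: 0.0439
```

```bash
python3 bars.py pics/wr8.png
```

```text
26.5333 [ 0.5584 -0.3258  0.3568] [-1.7999e+02 -3.0000e-02  9.9990e+01]
[ 318  174   16   85 1179] (array([ 555.8, -327.4]), array([58.3, 10.3]), 10.08) 0.1274
```

Emit:
{"method": "jog_arm", "body": {"rows": [[0.5, -0.0011, -0.0028, 0.022, 0, 0, 0], [0.5, 0, 0, 0.024, 0, 0, 0], [0.5, 0, 0, 0.018, 0, 0, 0], [0.5, 0, 0, 0.008, 0, 0, 0], [0.5, 0, 0, 0.004, 0, 0, 0], [0.8, 0, 0, 0, 0, 0, 0], [1, 0, 0, 0, 0, 0, 0], [1, 0, 0, 0, 0, 0, 0], [1, 0, 0, 0, 0, 0, 0], [1, 0, 0, 0, 0, 0, 0], [1, 0, 0, 0, 0, 0, 0], [1, 0, 0, 0, 0, 0, 0]]}}

```text
time_s: 27.58
tool_pos: [0.556, -0.3278, 0.2816]
tool_rot: [179.9, 0.0, 100.1]
force: [0.6, 1.1, 1.9]
grip_width: 0.0094
```

Emit:
{"method": "jog_arm", "body": {"rows": [[1, 0, 0, 0, 0, 0, 0], [1, 0, 0, -0.003, 0, 0, 0], [1, 0, 0, -0.008, 0, 0, 0], [1, 0, 0, -0.014, 0, 0, 0], [1, 0, 0, -0.018, 0, 0, 0], [1, 0, 0, -0.02, 0, 0, 0], [1, 0, 0, -0.016, 0, 0, 0], [1, 0, 0, -0.008, 0, 0, 0], [1, 0, 0, -0.003, 0, 0, 0], [1, 0, 0, 0, 0, 0, 0]]}}

```text
time_s: 28.42
tool_pos: [0.5558, -0.3279, 0.372]
tool_rot: [179.9, 0.0, 100.1]
force: [-0.2, 0.1, -1.2]
grip_width: 0.0099
```

Emit:
{"method": "jog_arm", "body": {"rows": [[1, 0, 0, 0, 0, 0, 3.4], [1, 0, 0, 0, 0, 0, 3.6], [1, 0, 0, 0, 0, 0, 3.4], [1, 0.01, -0.002, 0, 0, 0, 0], [1, 0.018, -0.003, 0, 0, 0, 0], [1, 0.028, -0.004, 0, 0, 0, 0], [1, 0.034, -0.0059, 0, 0, 0, 0], [1, 0.034, -0.0059, 0, 0, 0, 0], [1, 0.034, -0.0059, 0, 0, 0, 0], [1, 0.034, -0.0059, 0, 0, 0, 0], [1, 0.034, -0.0059, 0, 0, 0, 0], [1, 0.034, -0.0059, 0, 0, 0, 0]]}}

```text
time_s: 29.42
tool_pos: [0.5115, -0.0652, 0.3703]
tool_rot: [-179.9, -0.0, 89.8]
force: [1.3, 0.4, -2.1]
grip_width: 0.0101
```

Emit:
{"method": "jog_arm", "body": {"rows": [[1, 0.034, -0.0059, 0, 0, 0, 0], [1, 0.034, -0.0059, 0, 0, 0, 0], [1, 0.034, -0.0059, 0, 0, 0, 0], [1, 0.03, 0, 0, 0, 0, 0], [1, 0.02, 0, 0, 0, 0, 0], [1, 0.0085, 0, 0, 0, 0, 0], [1, 0.003, 0, 0, 0, 0, 0], [1, 0, 0, 0, 0, 0, 0], [1, 0, 0, 0, 0, 0, 0], [1, 0, 0, 0, 0, 0, 0]]}}

```text
time_s: 30.25
tool_pos: [0.4962, 0.0941, 0.371]
tool_rot: [-180.0, 0.0, 89.5]
force: [-0.7, -0.1, -1.5]
grip_width: 0.0097
```

Emit:
{"method": "jog_arm", "body": {"rows": [[1, 0, 0, 0.008, 0, 0, 0], [1, 0, 0, 0.014, 0, 0, 0], [1, 0, 0, 0.014, 0, 0, 0], [1, 0, 0, 0.012, 0, 0, 0], [1, 0, 0, 0.01, 0, 0, 0], [1, 0, 0, 0.008, 0, 0, 0], [1, 0, 0, 0.007, 0, 0, 0], [1, 0, 0, 0.005, 0, 0, 0], [1, 0, 0, 0.004, 0, 0, 0], [1, 0, 0, 0.002, 0, 0, 0], [1, 0, 0, 0.0015, 0, 0, 0], [1, 0, 0, 0.001, 0, 0, 0]]}}

```text
time_s: 31.25
tool_pos: [0.4962, 0.0961, 0.2847]
tool_rot: [180.0, -0.0, 89.7]
force: [-0.1, 0.5, -2.7]
grip_width: 0.0099
```

Emit:
{"method": "jog_arm", "body": {"rows": [[1, 0, 0, 0.0007, 0, 0, 0], [1, 0, 0, 0, 0, 0, 0], [1, 0, 0, 0, 0, 0, 0]]}}

```text
time_s: 31.5
tool_pos: [0.4962, 0.0962, 0.2845]
tool_rot: [180.0, -0.0, 89.7]
force: [-0.6, 0.6, 2.9]
grip_width: 0.0098
```

Seated. Release, lift and back away from the carriage so the top camera can see.

Emit:
{"method": "jog_arm", "body": {"rows": [[0.85, 0, 0, 0, 0, 0, 0], [0.7, 0, 0, 0, 0, 0, 0], [0.5, 0, 0, 0, 0, 0, 0], [0.5, 0, 0, 0, 0, 0, 0], [0.5, 0, 0, 0, 0, 0, 0], [0.5, 0, 0, 0, 0, 0, 0], [0.5, 0, 0, -0.01, 0, 0, 0], [0.5, 0, 0, -0.03, 0, 0, 0], [0.5, 0, 0, -0.035, 0, 0, 0], [0.5, 0, 0, -0.03, 0, 0, 0]]}}

```text
time_s: 32.33
tool_pos: [0.4959, 0.0959, 0.3913]
tool_rot: [180.0, -0.0, 89.7]
force: [0.7, 1.5, 0.2]
grip_width: 0.0435
```

Emit:
{"method": "jog_arm", "body": {"rows": [[0.5, -0.03, 0, 0, 0, 0, 0], [0.5, -0.036, 0, 0, 0, 0, 0], [0.5, -0.036, 0, 0, 0, 0, 0], [0.5, -0.036, 0, 0, 0, 0, 0], [0.5, -0.036, 0, 0, 0, 0, 0], [0.5, -0.036, 0, 0, 0, 0, 0], [0.5, -0.036, 0, 0, 0, 0, 0], [0.5, -0.036, 0, 0, 0, 0, 0], [0.5, -0.03, 0, 0, 0, 0, 0], [0.5, 0, 0, 0, 0, 0, 0], [0.5, 0, 0, 0, 0, 0, 0]]}}

```text
time_s: 33.25
tool_pos: [0.4937, -0.2181, 0.3896]
tool_rot: [180.0, 0.0, 89.4]
force: [-0.1, 0.8, 0.7]
grip_width: 0.0436
```

```bash
python3 - <<'E'
from h import *
p,d=cams.read_camera("top"); W=world("top",d); z=W[...,2]
m=((z>.119)&(z<.15)&(W[...,0]>.4)&(W[...,0]<.6)&(W[...,1]>.04)&(W[...,1]<.39)).astype(np.uint8)
k,l,s,c=cv2.connectedComponentsWithStats(m)
for i in range(1,k):
    if s[i,4]>20: print(rect(W[l==i][:,:2]),np.median(z[l==i]).round(4))
cv2.imwrite("pics/end.png",cv2.resize(p[110:290,140:480,::-1],None,fx=2.3,fy=2.3,interpolation=cv2.INTER_CUBIC))
E
```

```text
(array([498.2, 335.8]), array([10.7, 60.5]), 89.77) 0.1284
(array([500.4, 255.5]), array([11. , 60.5]), 88.74) 0.1291
(array([499. , 175.5]), array([67.5,  9.9]), 1.39) 0.1282
(array([497.6,  96.5]), array([10.7, 70. ]), 89.87) 0.1291
```

View pics/end.png

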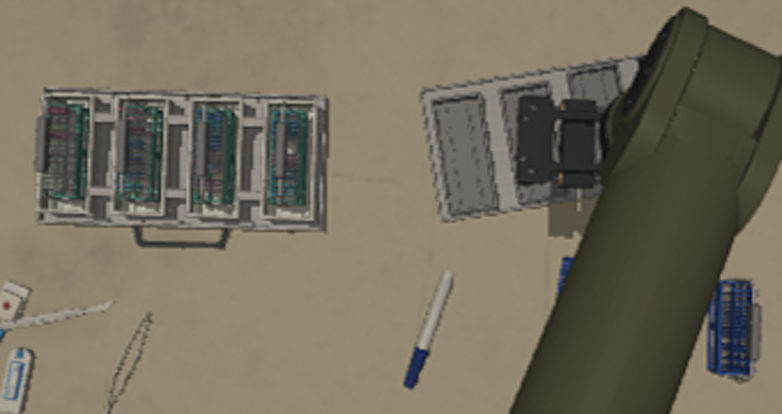

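All four racks stand in the pockets (crop columns 65, 140, 213 and 288), level, with bars on the 80 mm pitch. The arm is clear.

```bash
python3 -c "from cell import env; print(env.sign_off())"
```

```text
the job is handed in; nothing more can be done
None
```

All four green racks now stand in the carriage pockets in their original left-to-right order. I moved them one at a time from the left, lifting each by its grip bar and lowering it until the wrist force showed contact (about 2–7 N). I signed the job off at about 33 s of the 109 s allowed.

- **Final check (top camera):** there is one rack per pocket, with the grip bars at y ≈ 0.336, 0.256, 0.176 and 0.097 m, matching the pocket spacing. The bar tops read about 0.129 m; a seated rack should read 0.130 m. The gripper was well clear of everything at hand-in.
- **Wrist camera:** after release it put the bar tops of the first three racks at 0.130 m. I did not take that close look at the fourth rack. Its seating rests on the contact force, the tool height and the top view.
- **Disagreements:** the wrist and top cameras differed by up to about 4 mm in the bar positions along the racks. I went by the wrist camera. No check failed.

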